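# Call the dish hand and point out the wrongly loaded tumbler

### The job

One tumbler in the blue glass rack stands mouth up while the others stand mouth down: call the dish hand by pressing the large button on the steel box fully down and letting it up again, and only then point that tumbler out. Bring the fingertips two to five centimetres above the middle of its open mouth, stay there at least two seconds, and finish still pointing. Touch no tumbler, do not press the small button, and leave everything else where it stands.

Things in the scene. Friction and masses are not known exactly. Their poses are not given: they have to be found in the camera images.
- tumbler_odd: rigid white plastic tumbler, slightly tapered, 105 tall, 68 across the mouth and 54 across the base; the only one in the rack that stands mouth up, so that its open mouth shows from above; 90 g, loose. Origin: centre of its underside, z up
- odd_rim (a point): centre of the open mouth of that mouth-up tumbler, level with its rim (105 above its underside)
- tumbler_down1: rigid white plastic tumbler, slightly tapered, 105 tall, 68 across the mouth and 54 across the base; stands mouth down in a cell of the rack, so its closed base is on top; 90 g, loose. Origin: centre of its underside (here the mouth), z up; its top is 105 above the origin. Not to be moved
- tumbler_down2: rigid white plastic tumbler, slightly tapered, 105 tall, 68 across the mouth and 54 across the base; stands mouth down in a cell of the rack, so its closed base is on top; 90 g, loose. Origin: centre of its underside (here the mouth), z up; its top is 105 above the origin. Not to be moved
- tumbler_down3: rigid white plastic tumbler, slightly tapered, 105 tall, 68 across the mouth and 54 across the base; stands mouth down in a cell of the rack, so its closed base is on top; 90 g, loose. Origin: centre of its underside (here the mouth), z up; its top is 105 above the origin. Not to be moved
- tumbler_down4: rigid white plastic tumbler, slightly tapered, 105 tall, 68 across the mouth and 54 across the base; stands mouth down in a cell of the rack, so its closed base is on top; 90 g, loose. Origin: centre of its underside (here the mouth), z up; its top is 105 above the origin. Not to be moved
- rack: blue plastic glass rack, fixed: open tray 200 (its x) by 380 (its y) by 60 high, walls and dividers 5 thick, 2 by 4 cells about 93 square. Five cells hold a tumbler, which stands about 50 out of the rack. Origin: centre of its underside
- call (a joint): travel of the call button, in m: 0 up, 0.006 fully down; sprung, fully down at 5 N, comes back up when released. It is the large one of the two black round push buttons (42 across the cap) on the steel box
- call_top (a point): centre of the top of the large call button's cap, pressed straight down
- small (a joint): travel of the small push button (20 across the cap) about 90 from the large one on the same box, sprung in the same way: 0 up, 0.006 down. Not to be pressed
- console: low steel control box, fixed: 90 (its x) by 190 (its y) by 45 high, with the large and the small button side by side along its y, each 45 from the middle; which side is which varies. Origin: centre of its underside
- tumbler_spare: rigid white plastic tumbler, slightly tapered, 105 tall, 68 across the mouth and 54 across the base; stands mouth up on the steel table outside the rack, left of it; not the one meant. Origin: centre of its underside
- mug: white china mug, 80 across, 85 tall, beyond the control box. Origin: centre of its underside
- brush: dish brush lying on the table beyond the rack, nearly along y. Bystander
- bottle: white bottle, 66 across, 190 tall, standing left of the rack, nearer the robot. Origin: centre of its underside
There are look-alikes about, which are no part of the job. What is shaped like the tumbler_odd but orange or purple is not meant.

How it is judged:
By the outcome, as a careful person would: the job done as asked, in the order asked, and still so for the second after the job is handed in, with the robot touching nothing.
It also fails if it takes over 35 s, if anything falls off the work surface, if the arm or the gripper's body presses on something with over 40 N, if the wrist force passes 120 N, or if a joint passes its speed limit or range.

### The arm

A 6-joint arm with a two-finger parallel gripper is mounted at the origin on the work surface. World frame = base frame: x ahead of the robot, y to its left, z up, the work surface at z = 0. Lengths are in m, angles in rad, forces in N, time in s.
With the tool pointing down it reaches from about 0.425 to 1.125 m from the base axis. Payload 14.9 kg.
Tool frame: the origin (TCP) lies between the finger pads; the fingertips stand 22 mm ahead of it and the grasp point (between the pads) lies 3 mm ahead of it (robot.tip_reach is the distance from the TCP to the fingertips, in m); z points along the fingers, y is the direction in which the jaws open and shut (so a half turn about z gives the same grasp; the last joint's range is limited). The gripper opens to 91 mm and grips with 3 to 60 N. Pads are 32 mm wide; open, the fingers measure 118 mm over their backs; the gripper's body (76 mm by 178 mm) begins 60 mm behind the grasp point.
Start: joints at [1.131, 0.379, 1.734, -0, 1.028, -0.033], TCP at [0.277, 0.643, 0.236] pointing down, gripper open.
Joint ranges: [-2.77, 2.77], [-0.74, 2.19], [0, 2.66], [-1.06, 4.2], [0.31, 2.87], [-3.08, 3.08]. Speed limits (rad/s): [1.89, 1.89, 2.39, 3.14, 3.14, 3.14].

### API

Orientations are given as a rotation vector (axis times angle).
In Python, from rig import robot gives the robot as it stands.
- The arm moves only by the shell command python3 -m inch 'ROWS'. ROWS is JSON, a list of rows, each an object of numbers: "x", "y", "z": the shift along the tool's x, y, z as a fraction of full scale; "spin": the turn about the tool's z as a fraction of full scale; "fingers": the opening, from -1 (shut) to 1 (fully open), so that 0 is half open. A call has 1 to 20 rows; each row is the pose to reach, as a shift and turn from the pose commanded when the call began, along the tool's axes at that moment; what a row does not reach only later rows make up. Full scale, the value 1, is 10 cm for a shift and 45 degrees for a turn. A row lasts 1/12 s, in which the tool goes at most 41.7 mm and 7.16 degrees, less where a joint would pass 70% of its speed; a pose out of reach is approached as far as the arm can. A call with a number of a shift or a turn outside -1 to 1 is refused whole. A call with a gripper value outside its range is refused whole. The fingers move at their own pace and stop on an object; the grip force is fixed at half the most. Time passes only in rows, so rows that repeat a pose let the fingers close. It gives the time, the measured TCP pose, the force and the opening at its end, in the units of the state.
- robot.get_state(): the state, without advancing time (a new reading comes with each control period).
- robot.camera(name): name is "side" or "top"; returns the picture (420x560x3 uint8, red, green, blue); there is no depth.
- robot.get_calibration(name): a dict with "fx", "fy", "cx", "cy" (pixels), "D" ([k1, k2, p1, p2, k3] as OpenCV has them; the pictures are not rectified), "R" (3x3) and "t" (3): a world point X has camera coordinates R X + t. Camera axes: x right, y down, z forward; pixel columns grow to the right and rows downward; lengths in m; the calibration is good to about 2 mm. A picture is of the moment at which its call begins. get_calibration takes no time and is no camera call.
- robot.hand_in(): hands the job in, once; it reports no verdict.
The state is a dict: "t": time; "q": joint angles; "joint_velocities": joint speeds; "effort": joint torques, N m; "tool_pos": TCP position; "ee_rot": TCP orientation; "contact_force": force on the tool from outside, world axes, zero at the start; "wrist_torque": the same for the moment, N m; "width": finger opening in m.
Only numpy, scipy, OpenCV 4.12 (cv2) and the standard library are available. Lean on these libraries where they do the work, as an engineer would, in place of code of your own. Each camera call takes 0.05 s, during which the arm holds its last target. There are 200 camera calls.

## Working session

There is one attempt and no reset: what is moved stays moved. The work goes in short steps, Python scripts to look and compute and a shell command to move; the robot and the scene stay as the last step left them, time stands still between calls to the robot, and variables do not carry over. Pictures are saved under pics/ and viewed, about 8 in all and at most 12, crops included, and the job is handed in when it is done.

```bash
mkdir -p pics
cat > h.py <<'E'
import numpy as np, cv2
from rig import robot
def shot(name,f):
    im=robot.camera(name); cv2.imwrite(f,cv2.cvtColor(im,cv2.COLOR_RGB2BGR)); return im
def K(c): return np.array([[c['fx'],0,c['cx']],[0,c['fy'],c['cy']],[0,0,1.]])
def ray(name,u,v,z):
    c=robot.get_calibration(name);R=np.array(c['R']);t=np.array(c['t'])
    p=cv2.undistortPoints(np.array([[[u,v]]],float),K(c),np.array(c['D'],float))[0,0]
    o=-R.T@t; d=R.T@np.array([p[0],p[1],1]); return o+d*(z-o[2])/d[2]
def proj(name,X):
    c=robot.get_calibration(name)
    return cv2.projectPoints(np.array([X],float),cv2.Rodrigues(np.array(c['R']))[0],np.array(c['t'],float),K(c),np.array(c['D'],float))[0][0,0]
E
python3 - <<'E'
from h import *
shot('top','pics/t1.png');shot('side','pics/s1.png')
for n in('top','side'):
    c=robot.get_calibration(n);print(n,c['fx'],-np.array(c['R']).T@np.array(c['t']),np.round(c['R'],2).tolist())
s=robot.get_state();print(s['t'],s['tool_pos'],s['ee_rot'],s['width'])
E
```

```text
top 462.10970377290937 [0.47035919 0.02343897 1.23089545] [[0.02, -1.0, -0.03], [-1.0, -0.01, -0.06], [0.06, 0.03, -1.0]]
side 389.6214934154234 [ 0.33441281 -0.81697076  0.75884894] [[0.97, -0.24, -0.02], [-0.16, -0.58, -0.8], [0.19, 0.78, -0.6]]
0.1 [0.27681634 0.64256745 0.2353354 ] [-6.34559123e-01 -3.07656286e+00  1.54340791e-03] 0.09125118731074976
```

View pics/t1.png

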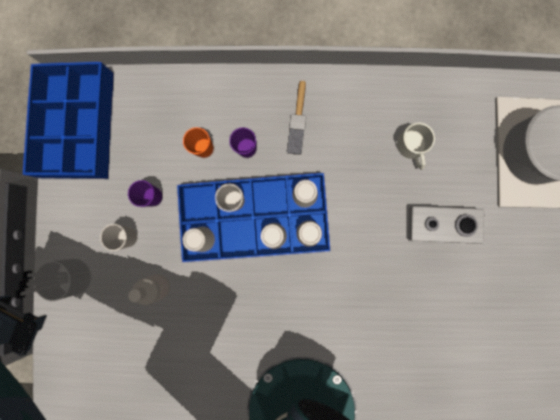

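View pics/s1.png

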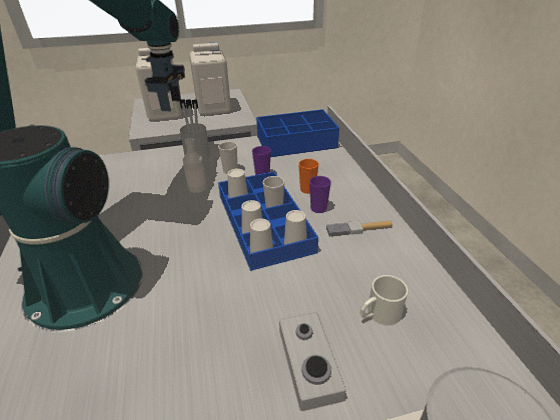

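The top view shows the mouth-up tumbler at about (229,197), the large button at (466,225) and the small one at (432,224). In the side view the large button is at (316,369). I'll enlarge these areas to read finer pixels.

Run:
```python
from h import *
t=cv2.imread('pics/t1.png');s=cv2.imread('pics/s1.png')
f=lambda im,u,v:cv2.resize(im[v:v+60,u:u+80],(400,300),interpolation=cv2.INTER_CUBIC)
cv2.imwrite('pics/c1.png',np.vstack([np.hstack([f(t,190,170),f(t,410,195)]),np.hstack([f(s,235,160),f(s,275,330)])]))
```

```text
(no output)
```

View pics/c1.png

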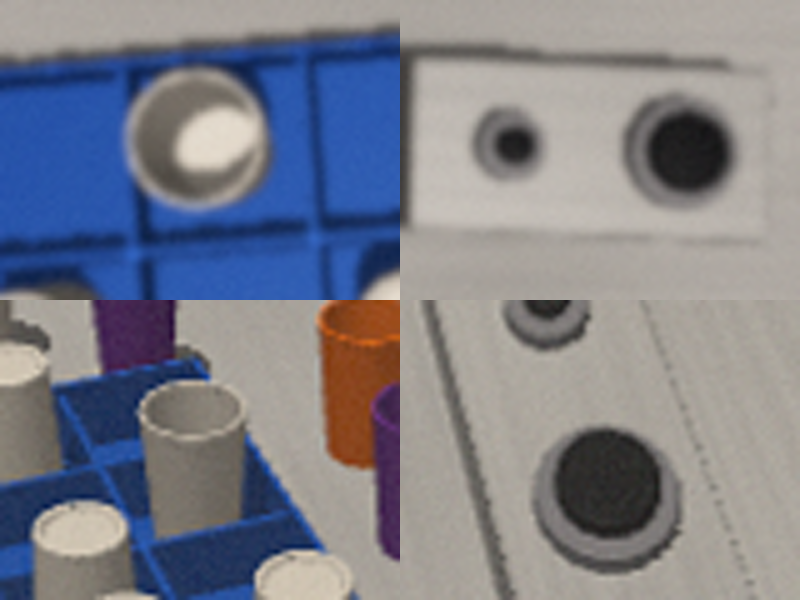

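```bash
cat >> h.py <<'E'
def tri(a,b):
    f=lambda n,p:(ray(n,*p,0),ray(n,*p,.3))
    A=[];B=[]
    for n,p in(('top',a),('side',b)):
        o,q=f(n,p);d=(q-o)/np.linalg.norm(q-o);M=np.eye(3)-np.outer(d,d);A.append(M);B.append(M@o)
    return np.linalg.lstsq(np.vstack(A),np.hstack(B),rcond=None)[0]
E
python3 - <<'E'
from h import *
from scipy.spatial.transform import Rotation as Ro
r=tri((229.2,197.2),(273,181.6));b=tri((467.2,224.6),(316,366.2))
print('rim',r,'btn',b,'btn z.065',ray('top',467.2,224.6,.065))
# black diameter in top ~ 82/5 px
print('small',ray('top',410+22.8,195+28.8,.065))
for n,u in(('pot',(520,140)),('mug',(418,140))): print(n,ray('top',*u,.1))
s=robot.get_state();R=Ro.from_rotvec(s['ee_rot']).as_matrix();print(np.round(R,4).tolist())
for X in(r,b):print((R.T@(X-s['tool_pos']))*10)
E
```

```text
rim [0.55360429 0.18789371 0.10811011] btn [ 0.49637751 -0.41393315  0.05896889] btn z.065 [ 0.49761948 -0.41203356  0.065     ]
small [ 0.49854707 -0.32310041  0.065     ]
pot [ 0.71132075 -0.53885127  0.1       ]
mug [ 0.7050599  -0.27683299  0.1       ]
[[-0.9184, 0.3957, -0.0005], [0.3957, 0.9184, -0.0009], [0.0001, -0.001, -1.0]]
[-4.34112239 -3.07918613  1.27509789]
[-6.19689289 -8.83222887  1.77223824]
```

Rim centre is about (0.554, 0.188, 0.108) and the button top about (0.496, -0.414, 0.06). I'll raise the arm, shut the fingers and travel.

```bash
python3 -m inch '[{"z":-0.4,"fingers":-1},{"z":-0.8,"fingers":-1},{"z":-1,"fingers":-1},{"z":-1,"fingers":-1}]'
python3 -m inch '[{"x":-0.2,"y":-0.2,"z":-0.2,"fingers":-1},{"x":-0.5,"y":-0.5,"z":-0.4,"fingers":-1},{"x":-0.8,"y":-0.8,"z":-0.5,"fingers":-1},{"x":-1,"y":-1,"z":-0.5,"fingers":-1},{"x":-1,"y":-1,"z":-0.5,"fingers":-1}]'
```

```text
schema error: expected keys x, y, z, spin, fingers
schema error: expected keys x, y, z, spin, fingers
```

```bash
python3 -m inch '[{"x":0,"y":0,"z":-0.4,"spin":0,"fingers":-1},{"x":0,"y":0,"z":-0.8,"spin":0,"fingers":-1},{"x":0,"y":0,"z":-1,"spin":0,"fingers":-1},{"x":0,"y":0,"z":-1,"spin":0,"fingers":-1}]'
python3 -m inch '[{"x":-0.2,"y":-0.2,"z":-0.2,"spin":0,"fingers":-1},{"x":-0.5,"y":-0.5,"z":-0.4,"spin":0,"fingers":-1},{"x":-0.8,"y":-0.8,"z":-0.5,"spin":0,"fingers":-1},{"x":-1,"y":-1,"z":-0.5,"spin":0,"fingers":-1},{"x":-1,"y":-1,"z":-0.5,"spin":0,"fingers":-1}]'
```

```text
t: 0.43
tool_pos: [0.2777, 0.6445, 0.3415]
ee_rot: [0.634, 3.075, 0.011]
contact_force: [-1.3, 0.9, 0.4]
width: 0.0673
t: 0.85
tool_pos: [0.3307, 0.5074, 0.3862]
ee_rot: [0.638, 3.075, -0.001]
contact_force: [-0.2, 0.5, -0.1]
width: 0.0344
```

```bash
python3 -m inch '[{"x":-0.3,"y":-0.3,"z":0,"spin":0,"fingers":-1},{"x":-0.6,"y":-0.6,"z":0,"spin":0,"fingers":-1},{"x":-0.9,"y":-0.9,"z":0,"spin":0,"fingers":-1},{"x":-1,"y":-1,"z":0,"spin":0,"fingers":-1},{"x":-1,"y":-1,"z":0,"spin":0,"fingers":-1}]'
python3 -m inch '[{"x":-0.3,"y":-0.3,"z":0,"spin":0,"fingers":-1},{"x":-0.6,"y":-0.6,"z":0,"spin":0,"fingers":-1},{"x":-0.9,"y":-0.9,"z":0,"spin":0,"fingers":-1},{"x":-1,"y":-1,"z":0,"spin":0,"fingers":-1},{"x":-1,"y":-1,"z":0,"spin":0,"fingers":-1}]'
python3 -m inch '[{"x":-0.3,"y":-0.3,"z":0,"spin":0,"fingers":-1},{"x":-0.6,"y":-0.6,"z":0,"spin":0,"fingers":-1},{"x":-0.9,"y":-0.9,"z":0,"spin":0,"fingers":-1},{"x":-1,"y":-1,"z":0,"spin":0,"fingers":-1},{"x":-1,"y":-1,"z":0,"spin":0,"fingers":-1}]'
python3 -m inch '[{"x":-0.3,"y":-0.3,"z":0,"spin":0,"fingers":-1},{"x":-0.6,"y":-0.6,"z":0,"spin":0,"fingers":-1},{"x":-0.9,"y":-0.9,"z":0,"spin":0,"fingers":-1},{"x":-1,"y":-1,"z":0,"spin":0,"fingers":-1},{"x":-1,"y":-1,"z":0,"spin":0,"fingers":-1}]'
```

```text
t: 1.27
tool_pos: [0.3823, 0.3773, 0.3852]
ee_rot: [-0.639, -3.076, 0.002]
contact_force: [-0.0, 0.1, 0.4]
width: 0.0013
t: 1.68
tool_pos: [0.4345, 0.2465, 0.3853]
ee_rot: [-0.639, -3.076, 0.001]
contact_force: [0.3, 0.1, 0.4]
width: 0.0005
t: 2.1
tool_pos: [0.487, 0.1156, 0.3853]
ee_rot: [-0.638, -3.075, 0.001]
contact_force: [-0.4, 0.2, -0.3]
width: 0.0004
t: 2.52
tool_pos: [0.5394, -0.0155, 0.3852]
ee_rot: [-0.638, -3.075, 0.0]
contact_force: [0.1, 1.2, 0.2]
width: 0.0006
```

```bash
python3 -m inch '[{"x":-0.1,"y":-0.3,"z":0,"spin":0,"fingers":-1},{"x":-0.3,"y":-0.7,"z":0,"spin":0,"fingers":-1},{"x":-0.4,"y":-1,"z":0,"spin":0,"fingers":-1},{"x":-0.4,"y":-1,"z":0,"spin":0,"fingers":-1}]'
python3 -m inch '[{"x":-0.1,"y":-0.3,"z":0,"spin":0,"fingers":-1},{"x":-0.3,"y":-0.7,"z":0,"spin":0,"fingers":-1},{"x":-0.4,"y":-1,"z":0,"spin":0,"fingers":-1},{"x":-0.4,"y":-1,"z":0,"spin":0,"fingers":-1}]'
python3 -m inch '[{"x":-0.1,"y":-0.3,"z":0,"spin":0,"fingers":-1},{"x":-0.3,"y":-0.7,"z":0,"spin":0,"fingers":-1},{"x":-0.38,"y":-1,"z":0,"spin":0,"fingers":-1},{"x":-0.38,"y":-1,"z":0,"spin":0,"fingers":-1}]'
python3 -m inch '[{"x":0,"y":-0.3,"z":0.3,"spin":0,"fingers":-1},{"x":0,"y":-0.6,"z":0.6,"spin":0,"fingers":-1},{"x":0,"y":-0.82,"z":0.9,"spin":0,"fingers":-1},{"x":0,"y":-0.82,"z":1,"spin":0,"fingers":-1},{"x":0,"y":-0.82,"z":1,"spin":0,"fingers":-1}]'
```

```text
t: 2.85
tool_pos: [0.5355, -0.1241, 0.3854]
ee_rot: [-0.637, -3.076, 0.001]
contact_force: [-0.3, 0.3, -0.3]
width: 0.0007
t: 3.18
tool_pos: [0.533, -0.2319, 0.3853]
ee_rot: [-0.637, -3.076, 0.001]
contact_force: [0.4, 0.8, -0.5]
width: 0.0006
t: 3.52
tool_pos: [0.5285, -0.3387, 0.3851]
ee_rot: [-0.637, -3.076, 0.0]
contact_force: [-0.6, 0.3, -0.5]
width: 0.0004
t: 3.93
tool_pos: [0.4951, -0.4097, 0.2824]
ee_rot: [-0.635, -3.072, -0.005]
contact_force: [0.1, -0.0, 0.2]
width: 0.0006
```

```bash
python3 -m inch '[{"x":0,"y":0,"z":0.3,"spin":0,"fingers":-1},{"x":0,"y":0,"z":0.6,"spin":0,"fingers":-1},{"x":0,"y":0,"z":0.9,"spin":0,"fingers":-1},{"x":0,"y":0,"z":1,"spin":0,"fingers":-1}]'
python3 -m inch '[{"x":0,"y":0,"z":0.3,"spin":0,"fingers":-1},{"x":0,"y":0,"z":0.6,"spin":0,"fingers":-1},{"x":0,"y":0,"z":0.6,"spin":0,"fingers":-1},{"x":0,"y":0,"z":0.6,"spin":0,"fingers":-1}]'
python3 - <<'E'
from h import *
from scipy.spatial.transform import Rotation as Ro
a=shot('side','pics/s2.png')
f=lambda im,u,v:cv2.resize(im[v:v+120,u:u+160],(800,600),interpolation=cv2.INTER_CUBIC)
cv2.imwrite('pics/c2.png',f(cv2.imread('pics/s2.png'),235,290))
s=robot.get_state();R=Ro.from_rotvec(s['ee_rot']).as_matrix();p=np.array(s['tool_pos'])
tip=p+R[:,2]*robot.tip_reach;print(s['t'],p,tip,'tip crop px',(proj('side',tip)-[235,290])*5)
E
```

```text
t: 4.27
tool_pos: [0.4959, -0.409, 0.1834]
ee_rot: [-0.632, -3.075, -0.003]
contact_force: [-1.1, 0.1, -0.5]
width: 0.0001
t: 4.6
tool_pos: [0.4964, -0.4107, 0.1267]
ee_rot: [-0.633, -3.076, -0.001]
contact_force: [0.3, -0.6, 0.1]
width: 0.0002
4.65 [ 0.49691138 -0.41154223  0.12798654] [ 0.49693426 -0.41155969  0.10598656] tip crop px [412.68276973 304.23452465]
```

View pics/c2.png

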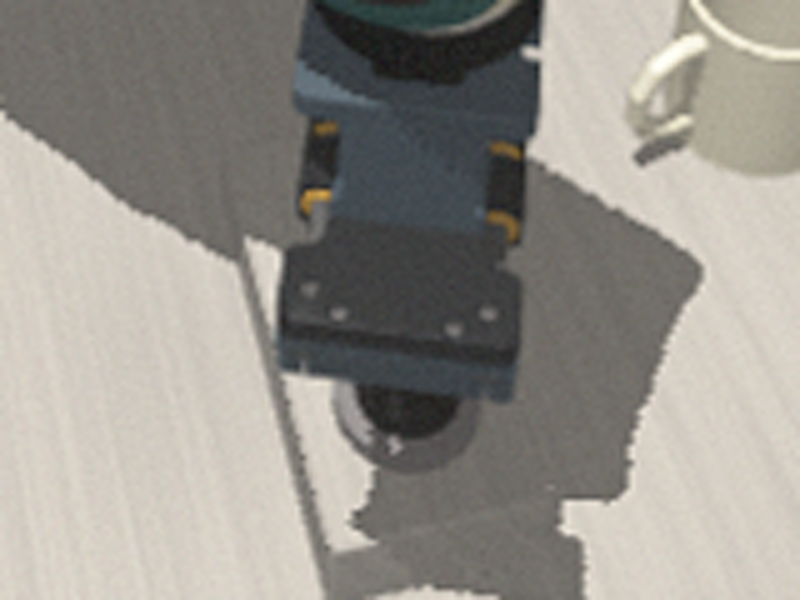

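The side crop shows the shut fingers centred above the large cap, which is at crop (410,410), with the mug well clear. Next is a slow descent, watching the force.

```bash
python3 -m inch '[{"x":0,"y":0,"z":0.2,"spin":0,"fingers":-1},{"x":0,"y":0,"z":0.36,"spin":0,"fingers":-1},{"x":0,"y":0,"z":0.38,"spin":0,"fingers":-1},{"x":0,"y":0,"z":0.38,"spin":0,"fingers":-1}]'
for i in 1; do
python3 -m inch '[{"x":0,"y":0,"z":0.04,"spin":0,"fingers":-1},{"x":0,"y":0,"z":0.04,"spin":0,"fingers":-1}]'
python3 -m inch '[{"x":0,"y":0,"z":0.04,"spin":0,"fingers":-1},{"x":0,"y":0,"z":0.04,"spin":0,"fingers":-1}]'
done
```

```text
t: 4.98
tool_pos: [0.4963, -0.4119, 0.0896]
ee_rot: [0.634, 3.076, -0.001]
contact_force: [-0.2, 0.5, -0.3]
width: 0.0003
t: 5.15
tool_pos: [0.4966, -0.4124, 0.0855]
ee_rot: [0.634, 3.074, -0.002]
contact_force: [2.5, 1.0, 3.7]
width: 0.0005
t: 5.32
tool_pos: [0.4967, -0.4125, 0.0829]
ee_rot: [0.634, 3.075, -0.001]
contact_force: [-5.3, 7.1, 28.4]
width: 0.0003
```

```bash
python3 -m inch '[{"x":0,"y":0,"z":0,"spin":0,"fingers":-1},{"x":0,"y":0,"z":0,"spin":0,"fingers":-1}]'
python3 -m inch '[{"x":0,"y":0,"z":-0.03,"spin":0,"fingers":-1},{"x":0,"y":0,"z":-0.03,"spin":0,"fingers":-1}]'
python3 -m inch '[{"x":0,"y":0,"z":-0.02,"spin":0,"fingers":-1},{"x":0,"y":0,"z":-0.02,"spin":0,"fingers":-1}]'
python3 -m inch '[{"x":0,"y":0,"z":-0.02,"spin":0,"fingers":-1},{"x":0,"y":0,"z":-0.02,"spin":0,"fingers":-1}]'
python3 -m inch '[{"x":0,"y":0,"z":-0.03,"spin":0,"fingers":-1},{"x":0,"y":0,"z":-0.03,"spin":0,"fingers":-1}]'
```

```text
t: 5.48
tool_pos: [0.4967, -0.4125, 0.0828]
ee_rot: [0.634, 3.075, -0.002]
contact_force: [-4.7, 7.2, 31.3]
width: 0.0004
t: 5.65
tool_pos: [0.4966, -0.4124, 0.0848]
ee_rot: [0.634, 3.074, -0.002]
contact_force: [2.7, 0.3, 4.1]
width: 0.0005
t: 5.82
tool_pos: [0.4962, -0.4122, 0.086]
ee_rot: [0.634, 3.075, -0.001]
contact_force: [1.6, -1.3, 3.4]
width: 0.0004
t: 5.98
tool_pos: [0.4957, -0.4118, 0.0873]
ee_rot: [0.635, 3.076, -0.0]
contact_force: [2.0, -1.2, 2.6]
width: 0.0005
t: 6.15
tool_pos: [0.4953, -0.4115, 0.09]
ee_rot: [-0.635, -3.076, -0.001]
contact_force: [0.4, 0.1, 0.3]
width: 0.0
```

The force fell like a spring above a hard stop (31 N at the stop, then 4.1, 3.4, 2.6 and 0.3 N), so the button went fully down and came back up. Now I'll lift and go to the tumbler.

```bash
python3 -m inch '[{"x":0,"y":0,"z":-0.3,"spin":0,"fingers":-1},{"x":0,"y":0,"z":-0.6,"spin":0,"fingers":-1},{"x":0,"y":0,"z":-0.9,"spin":0,"fingers":-1},{"x":0,"y":0,"z":-1,"spin":0,"fingers":-1}]'
python3 -m inch '[{"x":0,"y":0,"z":-0.3,"spin":0,"fingers":-1},{"x":0,"y":0,"z":-0.6,"spin":0,"fingers":-1},{"x":0.1,"y":0.2,"z":-0.9,"spin":0,"fingers":-1},{"x":0.2,"y":0.5,"z":-1,"spin":0,"fingers":-1},{"x":0.3,"y":0.9,"z":-1,"spin":0,"fingers":-1}]'
python3 -m inch '[{"x":0.1,"y":0.35,"z":0,"spin":0,"fingers":-1},{"x":0.2,"y":0.7,"z":0,"spin":0,"fingers":-1},{"x":0.3,"y":1,"z":0,"spin":0,"fingers":-1}]'
python3 -m inch '[{"x":0.1,"y":0.35,"z":0,"spin":0,"fingers":-1},{"x":0.2,"y":0.7,"z":0,"spin":0,"fingers":-1},{"x":0.3,"y":1,"z":0,"spin":0,"fingers":-1}]'
python3 -m inch '[{"x":0.1,"y":0.35,"z":0,"spin":0,"fingers":-1},{"x":0.2,"y":0.7,"z":0,"spin":0,"fingers":-1},{"x":0.3,"y":1,"z":0,"spin":0,"fingers":-1}]'
python3 -m inch '[{"x":0.1,"y":0.35,"z":0,"spin":0,"fingers":-1},{"x":0.2,"y":0.7,"z":0,"spin":0,"fingers":-1},{"x":0.3,"y":0.9,"z":0,"spin":0,"fingers":-1},{"x":0.3,"y":0.9,"z":0,"spin":0,"fingers":-1},{"x":0.3,"y":0.9,"z":0,"spin":0,"fingers":-1}]'
python3 - <<'E'
from h import *
from scipy.spatial.transform import Rotation as Ro
shot('side','pics/s3.png')
s=robot.get_state();R=Ro.from_rotvec(s['ee_rot']).as_matrix();p=np.array(s['tool_pos'])
r=ray('top',229.2,197.2,.110);rs=ray('side',273,181.6,.110);m=(r+rs)/2
print(r,rs,s['t'],p,'shift',R.T@(m+[0,0,.035+.022]-p)*10)
E
```

```text
t: 6.48
tool_pos: [0.4964, -0.4124, 0.1937]
ee_rot: [0.634, 3.074, -0.003]
contact_force: [1.0, -0.4, 0.9]
width: 0.0008
t: 6.9
tool_pos: [0.5038, -0.3178, 0.2925]
ee_rot: [0.637, 3.073, -0.003]
contact_force: [2.2, 0.9, 0.1]
width: 0.0004
t: 7.15
tool_pos: [0.5151, -0.2112, 0.2893]
ee_rot: [-0.634, -3.076, -0.001]
contact_force: [1.1, -0.6, 0.1]
width: 0.0005
t: 7.4
tool_pos: [0.5271, -0.1076, 0.2893]
ee_rot: [-0.634, -3.076, -0.0]
contact_force: [0.7, -0.6, 0.1]
width: 0.0005
t: 7.65
tool_pos: [0.5391, -0.004, 0.2893]
ee_rot: [-0.634, -3.076, 0.0]
contact_force: [0.3, -0.5, 0.7]
width: 0.0005
t: 8.07
tool_pos: [0.5471, 0.0894, 0.2892]
ee_rot: [-0.631, -3.076, 0.001]
contact_force: [0.2, -0.2, -0.7]
width: 0.0005
[0.55519681 0.18731011 0.11      ] [0.55121551 0.18516444 0.11      ] 8.1167 [0.54726054 0.08854407 0.28928804] shift [0.32979355 0.92202616 1.22248596]
```

View pics/s3.png

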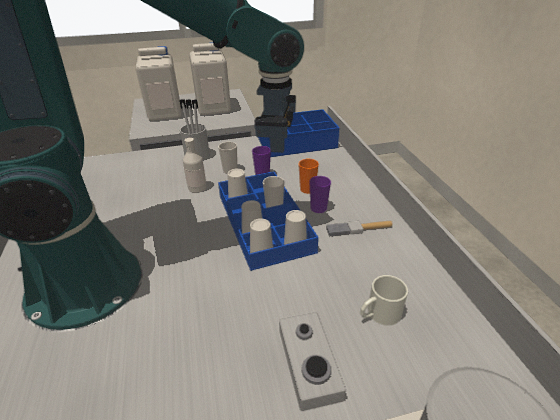

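The scene is undisturbed, the button looks up, and the tip is clear above the rack. Moving over the odd tumbler at (273,182) and lowering.

```bash
python3 -m inch '[{"x":0.1,"y":0.3,"z":0,"spin":0,"fingers":-1},{"x":0.2,"y":0.6,"z":0,"spin":0,"fingers":-1},{"x":0.33,"y":0.92,"z":0.2,"spin":0,"fingers":-1},{"x":0.33,"y":0.92,"z":0.5,"spin":0,"fingers":-1},{"x":0.33,"y":0.92,"z":0.7,"spin":0,"fingers":-1},{"x":0.33,"y":0.92,"z":0.7,"spin":0,"fingers":-1}]'
python3 -m inch '[{"x":0,"y":0,"z":0.2,"spin":0,"fingers":-1},{"x":0,"y":0,"z":0.4,"spin":0,"fingers":-1},{"x":0,"y":0,"z":0.5,"spin":0,"fingers":-1},{"x":0,"y":0,"z":0.52,"spin":0,"fingers":-1},{"x":0,"y":0,"z":0.52,"spin":0,"fingers":-1},{"x":0,"y":0,"z":0.52,"spin":0,"fingers":-1}]'
python3 - <<'E'
from h import *
from scipy.spatial.transform import Rotation as Ro
shot('side','pics/s4.png')
im=cv2.imread('pics/s4.png')[110:230,200:360];cv2.imwrite('pics/c4.png',cv2.resize(im,(800,600),interpolation=cv2.INTER_CUBIC))
s=robot.get_state();R=Ro.from_rotvec(s['ee_rot']).as_matrix();p=np.array(s['tool_pos'])
tip=p+R[:,2]*robot.tip_reach;print(s['t'],p,tip,(proj('side',tip)-[200,110])*5,(proj('side',[tip[0],tip[1],.11])-[200,110])*5)
E
```

```text
t: 8.62
tool_pos: [0.5517, 0.1847, 0.2157]
ee_rot: [-0.634, -3.071, 0.005]
contact_force: [-1.0, -0.8, -1.8]
width: 0.0
t: 9.12
tool_pos: [0.5545, 0.1858, 0.1691]
ee_rot: [0.635, 3.076, 0.001]
contact_force: [0.1, 1.0, 0.3]
width: 0.0006
9.1667 [0.55453815 0.18602958 0.16926966] [0.55457103 0.18603898 0.14726968] [368.24085138 304.62814528] [369.93347535 356.48524555]
```

View pics/c4.png

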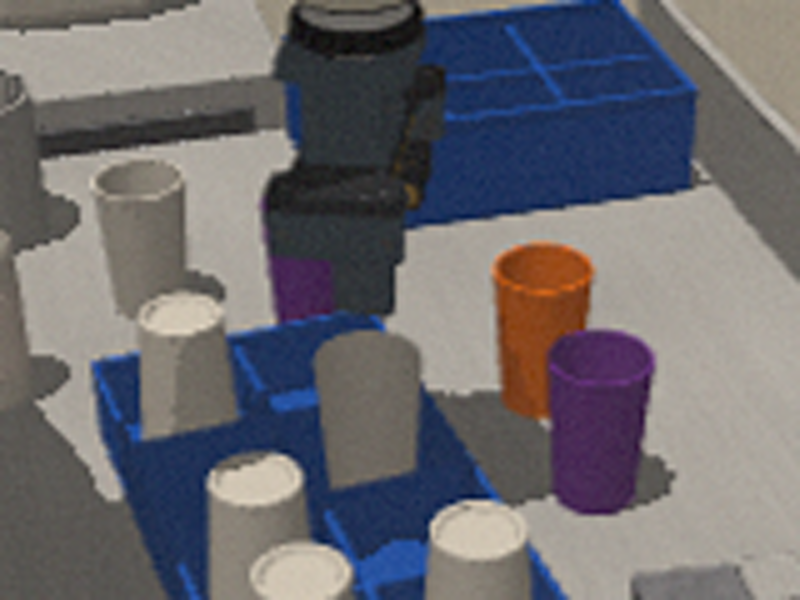

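The tip sits about 37 mm above the rim centre: the rim is at crop (367,360) and the point directly below the tip projects to (370,356). Holding over 3 s.

```bash
for k in 1 2; do python3 -m inch '[{"x":0,"y":0,"z":0,"spin":0,"fingers":-1},{"x":0,"y":0,"z":0,"spin":0,"fingers":-1},{"x":0,"y":0,"z":0,"spin":0,"fingers":-1},{"x":0,"y":0,"z":0,"spin":0,"fingers":-1},{"x":0,"y":0,"z":0,"spin":0,"fingers":-1},{"x":0,"y":0,"z":0,"spin":0,"fingers":-1},{"x":0,"y":0,"z":0,"spin":0,"fingers":-1},{"x":0,"y":0,"z":0,"spin":0,"fingers":-1},{"x":0,"y":0,"z":0,"spin":0,"fingers":-1},{"x":0,"y":0,"z":0,"spin":0,"fingers":-1},{"x":0,"y":0,"z":0,"spin":0,"fingers":-1},{"x":0,"y":0,"z":0,"spin":0,"fingers":-1},{"x":0,"y":0,"z":0,"spin":0,"fingers":-1},{"x":0,"y":0,"z":0,"spin":0,"fingers":-1},{"x":0,"y":0,"z":0,"spin":0,"fingers":-1},{"x":0,"y":0,"z":0,"spin":0,"fingers":-1},{"x":0,"y":0,"z":0,"spin":0,"fingers":-1},{"x":0,"y":0,"z":0,"spin":0,"fingers":-1},{"x":0,"y":0,"z":0,"spin":0,"fingers":-1},{"x":0,"y":0,"z":0,"spin":0,"fingers":-1}]'; done
python3 -c "from rig import robot; robot.hand_in()"
```

```text
t: 10.83
tool_pos: [0.5538, 0.1861, 0.1679]
ee_rot: [0.635, 3.077, -0.0]
contact_force: [0.5, -1.2, -0.9]
width: 0.0005
t: 12.5
tool_pos: [0.5538, 0.1861, 0.1679]
ee_rot: [-0.635, -3.077, -0.0]
contact_force: [-0.8, -0.7, 0.3]
width: 0.0005
the job is handed in; nothing more can be done
```

I pressed the large call button fully down and let it up. I then pointed the shut fingertips at the mouth-up tumbler, held for over 3 s, and handed in at about 12.5 s still pointing.

- **Button:** the force reached 31 N against a hard stop, then fell like a spring to about zero as I lifted. A later picture looked as if the button was up again.
- **Pointing:** the tip is about 36 mm above the rim centre. That assumes the rim is at z = 0.110 m, worked out from the rack and tumbler sizes; my two-camera fix put it at 0.108 m. Sideways, the two camera rays differed by about 4 mm and I aimed between them.
- **Disagreement:** contact on the button came about 7–8 mm higher than my camera estimate of 0.059 m. If the rim estimate is low by as much, the tip would still be inside the 2–5 cm band, near 28 mm.
- **Everything else:** in the pictures, no tumbler or other object had moved and the small button was not pressed. The last picture was taken before the final hold, during which the arm stayed still and the force reading stayed near zero.

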